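# Find the packed carton by weight and send it to dispatch

## Robot

A 6-joint arm with a two-finger parallel gripper is mounted at the origin on the work surface. World frame = base frame: x ahead of the robot, y to its left, z up, the work surface at z = 0. Lengths are in mm, angles in rad, forces in N, time in s.
With the tool pointing down it reaches from about 275 to 825 mm from the base axis. Payload 4.9 kg.
Tool frame: the origin (TCP) lies at the very end of the fingers, on their centre line; the grasp point (between the pads) lies 19 mm behind it; z points along the fingers, y is the line along which they close (so a half turn about z gives the same grasp; the last joint's range is limited). The gripper opens to 85 mm and grips with 20 to 120 N. Pads are 22 mm wide; open, the fingers measure 114 mm over their backs; the gripper's body (76 mm by 85 mm) begins 54 mm behind the grasp point. The pads swing forward as they close: fully open they stand 13 mm farther back than shut.
Start: joints at [1.19, 0.326, -0.193, 1.052, 0, 1.437], TCP at [134.359, 533.354, 231.281] pointing down, gripper open.
Joint ranges: [-2.65, 2.65], [-0.97, 1.79], [-1.3, 1.35], [-1.93, 2.1], [-1.47, 1.37], [-3.14, 3.14]. Speed limits (rad/s): [2.57, 2.57, 3.14, 3.14, 3.14, 3.14].

## Interface

Orientations are given as [roll, pitch, yaw] about the fixed x, y, z axes, in that order (R = Rz(yaw) Ry(pitch) Rx(roll)).
In Python, from bench import bot, solve_ik, imaging gives the robot as it stands. Calls block until the motion is done:
- bot.move_ptp(position, orientation): joint-space move of the TCP to a pose.
- bot.movel(position, rot=None, max_speed=150, threshold=None): straight line of the TCP; rot=None keeps the orientation; max_speed is the mean speed in mm/s. With threshold (N) it stops when the force on the tool has changed by that much, and returns True; else False.
- bot.move_j(angles): joint-space move.
- bot.grip(opening, effort=None): opening from 0.0 (shut) to 1.0 (fully open); effort is the grip in N (None keeps the last); returns when the fingers have stopped.
- bot.dwell(seconds).
- solve_ik(position, orientation): joint angles nearest the present ones, or None.
- bot.get_state(): the state.
- imaging.capture(name): name is "scene" or "side" or "wrist"; returns the picture (400x640x3 uint8, blue, green, red); there is no depth.
- imaging.camera_model(name): a dict with "K" (3x3 intrinsics, pixels), "k1" (the pictures are not rectified: a ray, as slopes to the right and down, at radius r is drawn at 1 + k1 r^2 times it, then the intrinsics apply), "position" and "rotation" of the camera in the world. Camera axes: x right, y up, looking along -z (the intrinsics and any distortion apply to the point x, -y, -z); pixel columns grow to the right and rows downward; lengths in mm; the calibration is good to about 2 mm. A picture is of the moment at which its call begins: read the wrist's pose just before it. camera_model takes no time and is no camera call; for the wrist camera it gives the pose at the moment of the call.
A pose or a line that the arm cannot do raises bot.IKError and nothing moves.
- bot.sign_off(): hands the job in; it is judged then, once.
The state is a dict: "t": time; "qpos": joint angles; "joint_velocities": joint speeds; "effort": joint torques, N m; "tcp_pos": TCP position; "orientation": TCP orientation; "contact_force": force on the tool from outside, world axes, zero at the start; "wrist_torque": the same for the moment, N m; "opening": opening from 0.0 (shut) to 1.0 (fully open); "gripper_force": force on a finger pad.
Only numpy, scipy, OpenCV 4.12 (cv2) and the standard library are available. Lean on these libraries where they do the work, as an engineer would, in place of code of your own. Each camera call takes 0.05 s, during which the arm holds its last target. There are 200 camera calls.

## Task

One of the three closed cartons leaning in the sloping rack has a meter packed in it; the other two look the same but are empty, and only their weight tells. Find the heavy one and set it down gently, not dropped, flat on its base in the blue tray. The empty ones must end up in the rack, in the bays where they stood, and the other things on the table must be left alone.

Things in the scene. Friction and masses are not known exactly. Their poses are not given: they have to be found in the camera images.
- rack: blue sloping rack, fixed, 325 mm wide (y). Its board rises at 32 deg from a lip (24 mm proud) at -x, the robot's side, to +x. Three bays along y at 105 mm pitch, parted by rails 6 wide, 12 high. Cartons stand square to the board, so their height axis leans 32 deg to rack -x; 49 mm gaps between them. Origin on the table; board surface 75 mm above it, where the middle carton's underside centre is
- carton_a: closed brown carton, one of three alike, yellow tape along its top; 110 mm long (own x), 56 mm wide (own y), 76 mm high (own z). Origin: centre of its underside. In the rack its x points up the slope. Empty 0.12 to 0.16 kg, packed 0.60 to 0.81 kg; which of the three is packed changes every time
- carton_b: closed brown carton, one of three alike, yellow tape along its top; 110 mm long (own x), 56 mm wide (own y), 76 mm high (own z). Origin: centre of its underside. In the rack its x points up the slope. Empty 0.12 to 0.16 kg, packed 0.60 to 0.81 kg; which of the three is packed changes every time
- carton_c: closed brown carton, one of three alike, yellow tape along its top; 110 mm long (own x), 56 mm wide (own y), 76 mm high (own z). Origin: centre of its underside. In the rack its x points up the slope. Empty 0.12 to 0.16 kg, packed 0.60 to 0.81 kg; which of the three is packed changes every time
- tray: blue open tray, fixed to the table, 200 x 180 mm outside (x, y), walls 5 mm thick, 32 mm high, inner floor about 5 mm above the table. Origin: centre of its underside
- tray_in (a point): centre of the tray's inner floor, z up, axes along the tray's sides
- meter: white instrument cube with a black front, 96 mm each way, bystander. Origin: centre of its underside
- tape_roll: roll of yellow tape lying flat, 96 mm across, 45 mm high, bystander. Origin: centre of its underside
- screwdriver: screwdriver lying on the table along its x, bystander
- manuals: stack of white manuals, 148 x 105 x 22 mm, bystander. Origin: centre of its underside

How it is judged (in metres and radians):
At the end, for the whole second after the job is handed in: The packed carton rests flat (within 0.1 rad) on the tray's floor, its weight (over 3 N) borne by the tray, and both empty cartons are at rest within 20 mm of where they stood at the start (((horizontal distance between carton_a and tray_in below 0.09 m and z of carton_a in the frame of tray_in below 0.006 m and angle between carton_a's own z axis and vertical below 0.1 rad and contact force between carton_a and tray above 3 N and linear speed of each of carton_a, carton_b, carton_c below 0.02 m/s and distance of each of carton_b, carton_c from where it was at the start of the episode below 0.02 m) or (horizontal distance between carton_b and tray_in below 0.09 m and z of carton_b in the frame of tray_in below 0.006 m and angle between carton_b's own z axis and vertical below 0.1 rad and contact force between carton_b and tray above 3 N and linear speed of each of carton_b, carton_a, carton_c below 0.02 m/s and distance of each of carton_a, carton_c from where it was at the start of the episode below 0.02 m) or (horizontal distance between carton_c and tray_in below 0.09 m and z of carton_c in the frame of tray_in below 0.006 m and angle between carton_c's own z axis and vertical below 0.1 rad and contact force between carton_c and tray above 3 N and linear speed of each of carton_c, carton_a, carton_b below 0.02 m/s and distance of each of carton_a, carton_b from where it was at the start of the episode below 0.02 m))); the robot touches nothing.
It fails at once if a carton hits the tray harder than 100 N (slammed) (contact force between any of carton_a, carton_b, carton_c and tray above 100 N).
It fails at once if a carton that is not in the fingers falls or flies faster than 0.5 m/s (dropped) ((contact force between the fingers and carton_a below 0.1 N and linear speed of carton_a above 0.5 m/s) or (contact force between the fingers and carton_b below 0.1 N and linear speed of carton_b above 0.5 m/s) or (contact force between the fingers and carton_c below 0.1 N and linear speed of carton_c above 0.5 m/s)).
It fails at once if a bystander (meter, tape roll, screwdriver, manuals) is moved more than 25 mm (distance of any of meter, tape_roll, screwdriver, manuals from where it was at the start of the episode above 0.025 m).
It also fails if it takes over 67 s, if anything falls off the work surface, if the arm or the gripper's body presses on something with over 40 N, if the wrist force passes 120 N, or if a joint passes its speed limit or range.

## Working session

There is one attempt and no reset: what is moved stays moved. The work goes in short steps, each a Python script; the robot and the scene stay as the last script left them, time stands still between calls to the robot, and variables do not carry over. Pictures are saved under pics/ and viewed, at most 10 in all, crops included, and the job is handed in when it is done.

```bash
ls; mkdir -p pics; python3 - <<'E'
from bench import bot, imaging
import cv2,numpy as np
np.set_printoptions(precision=4,suppress=True)
for n in ("scene","side"):
    cv2.imwrite(f"pics/{n}0.png",imaging.capture(n)); print(n,imaging.camera_model(n))
print(bot.get_state())
E
```

```text
pics
scene {'K': array([[456.0346,   0.    , 321.7896],
       [  0.    , 456.0346, 199.894 ],
       [  0.    ,   0.    ,   1.    ]]), 'k1': -0.022816672337932165, 'position': array([1355.0199, -247.4504,  853.5686]), 'rotation': array([0.8189, 0.0186, 1.1879])}
side {'K': array([[390.3975,   0.    , 330.2686],
       [  0.    , 390.3975, 202.7573],
       [  0.    ,   0.    ,   1.    ]]), 'k1': -0.025984309398306274, 'position': array([ 188.3774, -443.4717,  723.671 ]), 'rotation': array([ 0.748 , -0.0102, -0.7017])}
{'t': 0.1, 'qpos': array([ 1.1898,  0.3268, -0.1935,  1.052 ,  0.    ,  1.4366]), 'joint_velocities': array([-0.0006, -0.0012,  0.0042, -0.0014,  0.0023, -0.0003]), 'effort': array([  0.0014, -44.4239,  26.3039,   0.0079,  -0.0001,  -0.    ]), 'tcp_pos': array([134.1398, 532.8553, 230.5856]), 'orientation': array([-3.1401, -0.0002,  2.8948]), 'contact_force': array([-1.238 , -0.0659,  0.4462]), 'wrist_torque': array([0.0051, 0.0183, 0.0191]), 'gripper_force': 0.0, 'opening': 0.9989850411686322}
```

View pics/scene0.png

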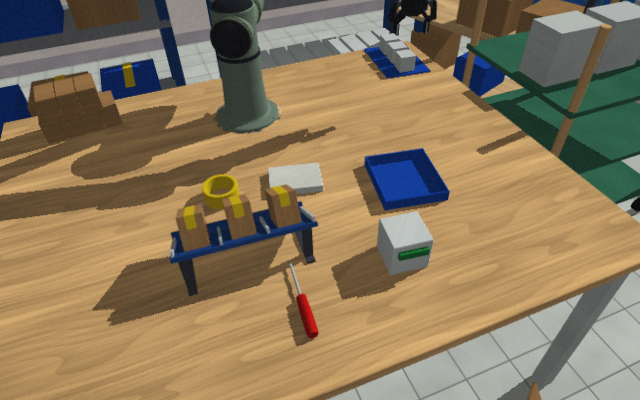

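View pics/side0.png

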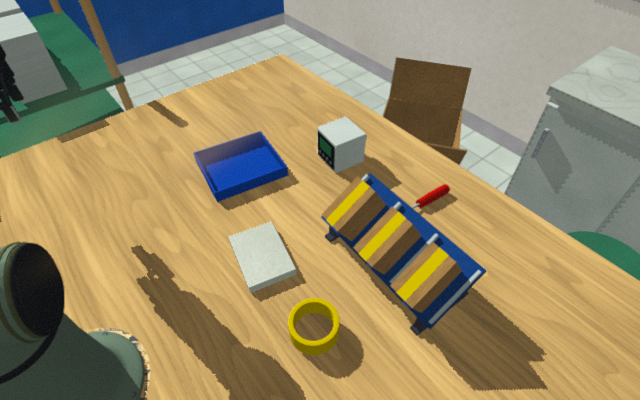

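The scene view shows the rack at about (245,235), with the cartons' tops at (190,215), (237,205) and (284,195). It also shows the tray at (405,178) and the meter at (405,243). The side view shows the rack at (400,250) and the tray at (240,165). I'll zoom in on the rack and tray to pick corners.

```bash
python3 - <<'E'
import cv2,numpy as np
a=cv2.imread("pics/scene0.png"); b=cv2.imread("pics/side0.png")
def crop(im,x,y,w,h,s,name):
    c=cv2.resize(im[y:y+h,x:x+w],None,fx=s,fy=s,interpolation=cv2.INTER_CUBIC)
    for u in range(0,w,20): cv2.putText(c,str(x+u),(u*s,10),0,.35,(255,255,255),1); cv2.line(c,(u*s,0),(u*s,h*s),(255,255,255) ,1) if u%20==0 else 0
    for v in range(0,h,20): cv2.putText(c,str(y+v),(0,v*s+10),0,.35,(255,255,255),1); cv2.line(c,(0,v*s),(w*s,v*s),(255,255,255),1)
    cv2.imwrite(name,c)
crop(a,160,140,300,150,None or 2,"pics/x.png")
crop(a,160,170,160,130,5 if 0 else 4,"pics/sc_rack.png")
crop(b,310,160,190,180,3,"pics/sd_rack.png")
t1=cv2.resize(a[140:220,350:460],None,fx=4,fy=4,interpolation=cv2.INTER_CUBIC)
t2=cv2.resize(b[125:205,185:295],None,fx=4,fy=4,interpolation=cv2.INTER_CUBIC)
c=np.hstack([t1[:, :400],t2[:, :400]])
for i in range(0,800,40):
    cv2.line(c,(i,0),(i,320),(200,200,200),1); cv2.putText(c,str((350+i//4) if i<400 else 185+(i-400)//4),(i,10),0,.35,(255,255,255),1)
for v in range(0,320,40):
    cv2.line(c,(0,v),(800,v),(200,200,200),1); cv2.putText(c,f"{140+v//4}",(0,v+10),0,.35,(255,255,255),1); cv2.putText(c,f"{125+v//4}",(402,v+20),0,.35,(255,255,255),1)
cv2.imwrite("pics/tray.png",c)
E
```

```text
(no output)
```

View pics/sc_rack.png

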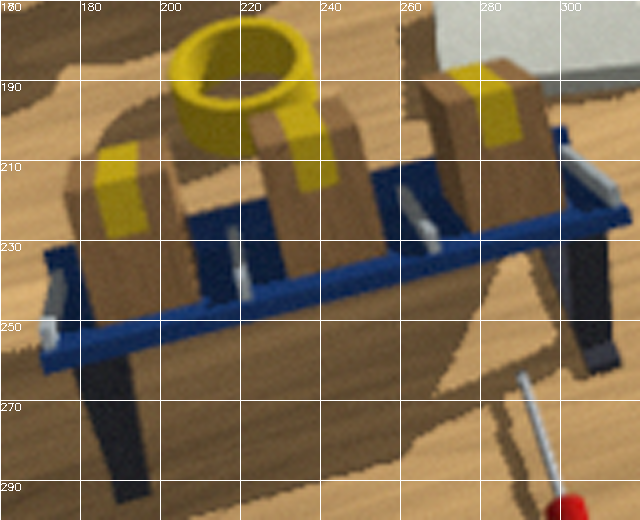

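View pics/sd_rack.png

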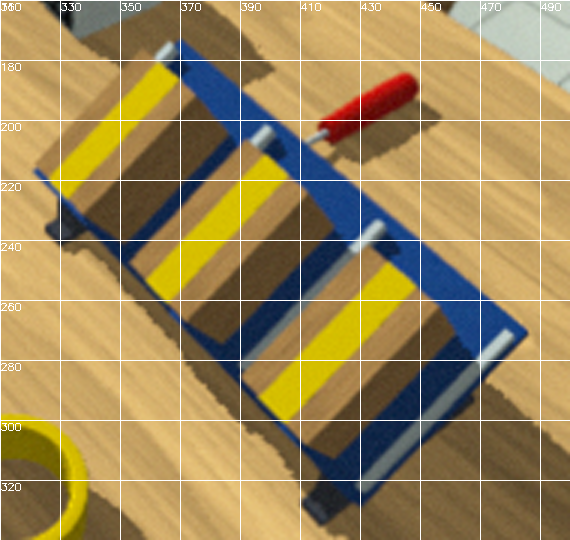

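View pics/tray.png

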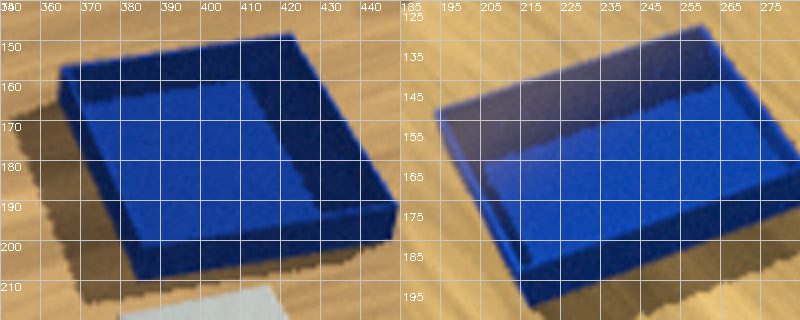

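The rack and tray corners are readable. In the side view the top corners of the middle carton are near (353,247), (370,265), (413,223) and (395,207). The next step is a pose fit with known sizes over both cameras.

```bash
cat > fit.py <<'E'
import numpy as np, json
from bench import imaging, bot, solve_ik
from scipy.optimize import least_squares
from scipy.spatial.transform import Rotation as Ro
np.set_printoptions(precision=2,suppress=True)
CM={n:imaging.camera_model(n) for n in("scene","side")}
def proj(n,P):
    c=CM[n]; R=Ro.from_euler("xyz",c["rotation"]).as_matrix()
    p=(np.atleast_2d(P)-c["position"])@R
    s=np.c_[p[:,0],-p[:,1]]/-p[:,2:]
    s=s*(1+c["k1"]*(s**2).sum(1,keepdims=True))
    return s*c["K"][0,0]+c["K"][:2,2]
th=np.radians(32); L=Ro.from_euler("y",-th).as_matrix()
def carton(i,sx,sy,h): # in rack frame
    return L@np.array([sx*55,sy*28,76*h])+[0,105*i,75]
sd=lambda X,Y:(310+X/3,160+Y/3); sc=lambda X,Y:(160+X/4,170+Y/4)
RK=[("side",carton(*k),sd(*p)) for k,p in [((1,-1,1,1),(36,170)),((1,-1,-1,1),(75,208)),((1,1,-1,1),(192,88)),((1,1,1,1),(147,50)),
 ((0,-1,1,1),(130,262)),((0,-1,-1,1),(180,315)),((0,1,-1,1),(308,190)),((0,1,1,1),(255,142)),((0,-1,-1,0),(222,343)),
 ((-1,-1,1,1),(240,378)),((-1,-1,-1,1),(300,437)),((-1,1,-1,1),(437,305)),((-1,1,1,1),(375,248)),((-1,-1,-1,0),(335,458))]]
RK+=[("scene",carton(*k),sc(*p)) for k,p in [((1,1,-1,1),(440,97)),((1,1,1,1),(541,80)),((-1,1,-1,1),(70,190)),((-1,1,1,1),(180,172)),((0,1,1,1),(360,133)),((0,1,-1,1),(265,143))]]
t1=lambda X,Y:(350+X/4,140+Y/4); t2=lambda X,Y:(185+(X-400)/4,125+Y/4)
TR=[("scene",np.array([sx*100,sy*90,z]),t1(*p)) for sx,sy,z,p in [(-1,-1,32,(62,66)),(-1,1,32,(293,34)),(1,1,32,(397,203)),(1,-1,32,(138,247)),(1,-1,0,(137,281)),(1,1,0,(392,240))]]
TR+=[("side",np.array([sx*100,sy*90,z]),p) for sx,sy,z,p in [(-1,1,32,t2(435,110)),(1,1,32,t2(703,25)),(-1,-1,32,t2(518,265)),(-1,-1,0,t2(530,308)),(1,-1,32,(286.5,163))]]
def pose(v): return Ro.from_euler("z",v[2]).as_matrix()
def fit(C,v0):
    f=lambda v:np.concatenate([(proj(n,pose(v)@P+[v[0],v[1],0])-np.array(p)).ravel() for n,P,p in C])
    g=lambda u:f([u[0],u[1],u[2]/300])
    r=least_squares(g,[v0[0],v0[1],v0[2]*300],loss="soft_l1",f_scale=1); v=np.array([r.x[0],r.x[1],r.x[2]/300])
    return v,f(v).reshape(-1,2)
if __name__=="__main__":
    r,e=fit(RK,[600,-50,0]); print("rack",r,"\n",e.T)
    t,e=fit(TR,[600,250,0]); print("tray",t,"\n",e.T)
    json.dump(dict(rack=list(r),tray=list(t)),open("pose.json","w"))
E
python3 fit.py
```

```text
rack [ 604.09 -162.5    -0.06] 
 [[-0.94  2.34  1.07 -1.69 -0.7   1.47 -0.34 -3.23 -0.29 -0.76  1.22  0.04
  -3.27 -0.77  0.61 -0.45 -2.75 -3.88 -1.02 -2.54]
 [-2.94  1.31  1.48 -1.37 -0.79  1.1   0.05 -1.93 -0.36 -1.44  1.7  -0.31
  -2.31 -0.44  2.08  0.69  1.21 -0.45 -1.87  1.53]]
tray [524.17 322.86  -0.18] 
 [[-0.9  -0.48  0.53  0.72  0.06 -0.25 -0.59 -0.16 -0.23 -0.61  0.83]
 [-0.21 -0.52  0.94  0.2   0.43  0.43 -0.92 -1.3   1.12 -0.79  2.85]]
```

```bash
cat > h.py <<'E'
from fit import *
import cv2
def tool_R(yaw,lean,flip=1):
    z=np.array([np.sin(lean),0,-np.cos(lean)]); y=np.array([0,flip,0.]); M=np.c_[np.cross(y,z),y,z]
    return Ro.from_euler("z",yaw).as_matrix()@M
def rpy(M): return Ro.from_matrix(M).as_euler("xyz")
def projw(cm,P):
    CM["w"]=cm; return proj("w",P)
def overlay(im,n,r,t=None,name="o.png",s=1):
    im=cv2.resize(im,None,fx=s,fy=s)
    P=lambda A:np.int32(np.round(proj(n,A)*s))
    for i in(-1,0,1):
        c=np.array([[pose(r)@carton(i,sx,sy,h)+[r[0],r[1],0] for sx,sy in((-1,-1),(1,-1),(1,1),(-1,1))] for h in(0,1)])
        for q in c: cv2.polylines(im,[P(q)],True,(0,255,0),1)
    if t is not None: cv2.polylines(im,[P([pose(t)@np.array([a*100,b*90,32])+[t[0],t[1],0] for a,b in((-1,-1),(1,-1),(1,1),(-1,1))])],True,(0,0,255),1)
    cv2.imwrite("pics/"+name,im)
D=json.load(open("pose.json")); r=np.array(D["rack"]); t=np.array(D["tray"])
up=lambda r:pose(r)@L@np.array([0,0,1.])
def base(r,i): return pose(r)@carton(i,0,0,0)+[r[0],r[1],0]
E
python3 - <<'E'
from h import *
a=cv2.imread("pics/side0.png"); overlay(a,"side",r,t,"ov_s.png")
b=cv2.imread("pics/scene0.png"); overlay(b,"scene",r,t,"ov_c.png")
A=cv2.imread("pics/ov_s.png")[110:350,180:510]; B=cv2.imread("pics/ov_c.png")[130:290,160:460]
A=cv2.resize(A,None,fx=1.2,fy=1.2); B=cv2.resize(B,None,fx=1.333,fy=1.333)
print(r[2],t[2])
q0=bot.get_state()["qpos"]
for f in(1,-1):
    for i in(-1,0,1):
        for d in(31,60,150):
            q=solve_ik(base(r,i)+up(r)*d,rpy(tool_R(r[2],th,f))); print(f,i,d,q)
    for y in (0,np.pi/2):
        for z in (36,150): print("tray",solve_ik([t[0],t[1],z],rpy(tool_R(t[2]+y,0,f))))
E
```

```text
-0.06167805735418715 -0.17899431597524382
1 -1 31 [-0.7   0.37 -0.71  0.02  0.32 -0.56]
1 -1 60 [-0.72  0.31 -0.72  0.09  0.33 -0.58]
1 -1 150 [-0.78  0.12 -0.71  0.3   0.36 -0.64]
1 0 31 [-0.5   0.31 -0.82 -0.08  0.23 -0.38]
1 0 60 [-0.52  0.24 -0.83 -0.01  0.24 -0.4 ]
1 0 150 [-0.57  0.03 -0.82  0.22  0.26 -0.44]
1 1 31 [-0.28  0.29 -0.87 -0.13  0.11 -0.18]
1 1 60 [-0.28  0.21 -0.88 -0.07  0.12 -0.19]
1 1 150 [-0.31 -0.02 -0.88  0.17  0.13 -0.22]
tray [ 0.43  0.63 -0.25  0.7   0.    0.61]
tray [ 0.43  0.51 -0.13  0.93  0.    0.61]
tray [ 0.43  0.63 -0.25  0.7   0.   -0.96]
tray [ 0.43  0.51 -0.13  0.93  0.   -0.96]
-1 -1 31 [-0.7   0.37 -0.71  0.02  0.32  2.58]
-1 -1 60 [-0.72  0.31 -0.72  0.09  0.33  2.56]
-1 -1 150 [-0.78  0.12 -0.71  0.3   0.36  2.5 ]
-1 0 31 [-0.5   0.31 -0.82 -0.08  0.23  2.76]
-1 0 60 [-0.52  0.24 -0.83 -0.01  0.24  2.75]
-1 0 150 [-0.57  0.03 -0.82  0.22  0.26  2.7 ]
-1 1 31 [-0.28  0.29 -0.87 -0.13  0.11  2.96]
-1 1 60 [-0.28  0.21 -0.88 -0.07  0.12  2.95]
-1 1 150 [-0.31 -0.02 -0.88  0.17  0.13  2.93]
tray [ 0.43  0.63 -0.25  0.7   0.   -2.53]
tray [ 0.43  0.51 -0.13  0.93  0.   -2.53]
tray [ 0.43  0.63 -0.25  0.7   0.    2.18]
tray [ 0.43  0.51 -0.13  0.93  0.    2.18]
```

```bash
python3 - <<'E'
from h import *
p=base(r,0)+up(r)*210
bot.move_ptp(p,rpy(tool_R(r[2],th)))
bot.dwell(0.3)
cm=imaging.camera_model("wrist"); im=imaging.capture("wrist"); cv2.imwrite("pics/w1raw.png",im)
json.dump({k:np.array(v).tolist() for k,v in cm.items()},open("w1.json","w"))
CM["w"]=cm; overlay(im,"w",r,None,"w1.png")
print(cm["position"],cm["rotation"]); s=bot.get_state(); print(s["t"],s["tcp_pos"],s["contact_force"])
E
```

```text
[ 346.63 -146.92  328.95] [-0.89 -0.    1.51]
3.175 [ 493.1  -155.42  253.05] [0.47 0.41 0.72]
```

View pics/w1.png

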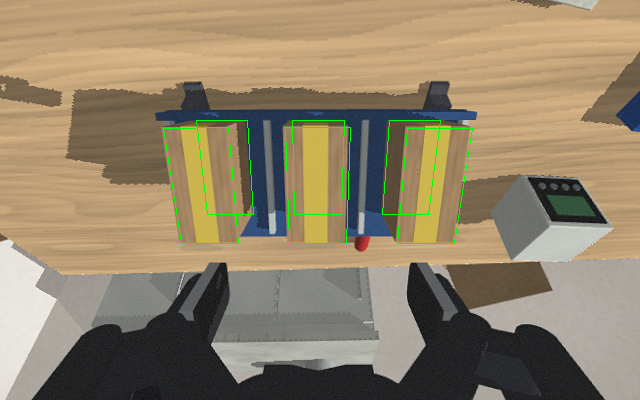

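The overlay fits within 1–2 px, with the cartons' tops at about (200,185), (318,185) and (435,185), so the poses can be trusted. Now I'll weigh them one by one.

```bash
cat > weigh.py <<'E'
from h import *
def weigh(i):
    M=rpy(tool_R(r[2],th)); b=base(r,i); u=up(r)
    bot.movel(b+u*110,M,max_speed=200)
    bot.grip(1.0)
    if bot.movel(b+u*31,max_speed=80,threshold=8): print("contact on approach!",bot.get_state()["tcp_pos"]); return None
    bot.dwell(.3); f0=bot.get_state()["contact_force"]
    bot.grip(0.0,40); s=bot.get_state(); print(i,"open",s["opening"],"gf",s["gripper_force"])
    bot.movel(b+u*43,max_speed=30); bot.dwell(.4)
    s=bot.get_state(); f=s["contact_force"]-f0; print("df",f,"gf",s["gripper_force"],"t",s["t"])
    if f[2]<-3.5: return True
    bot.movel(b+u*31,max_speed=20); bot.grip(1.0); bot.movel(b+u*110,max_speed=120)
    return False
E
python3 - <<'E'
from weigh import *
print(weigh(0)); cv2.imwrite("pics/after0.png",imaging.capture("side"))
E
```

```text
0 open 0.6494950759250031 gf 41.83662222989369
df [ 1.04  0.04 -5.02] gf 44.26478560315445 t 6.8083
True
```

5.0 N falls between the two weight bands, so the carton may still be partly resting on the board. I'll lift it further and look.

```bash
python3 - <<'E'
from weigh import *
b=base(r,0);u=up(r)
bot.movel(b+u*75,max_speed=40); bot.dwell(.5)
for k in range(4):
    s=bot.get_state(); print(s["contact_force"],s["wrist_torque"],s["gripper_force"],s["t"]); bot.dwell(.1)
print(s["tcp_pos"]-b-u*75)
a=imaging.capture("side")[150:350,300:500]; c=imaging.capture("wrist")
cv2.imwrite("pics/lift.png",np.hstack([cv2.resize(a,(400,400)),c[:,120:520]]))
E
```

```text
[-0.16 -0.41 -6.11] [ 0.09  1.13 -0.01] 44.24481597379781 8.3083
[-1.2   0.13 -5.53] [ 0.09  1.18 -0.02] 44.25190870184451 8.4083
[ 0.38  0.23 -6.07] [0.01 1.11 0.  ] 44.25277401460335 8.5083
[ 0.18 -0.41 -5.84] [ 0.13  1.16 -0.04] 44.25439679995179 8.6083
[-0.   -0.02  0.01]
```

View pics/lift.png

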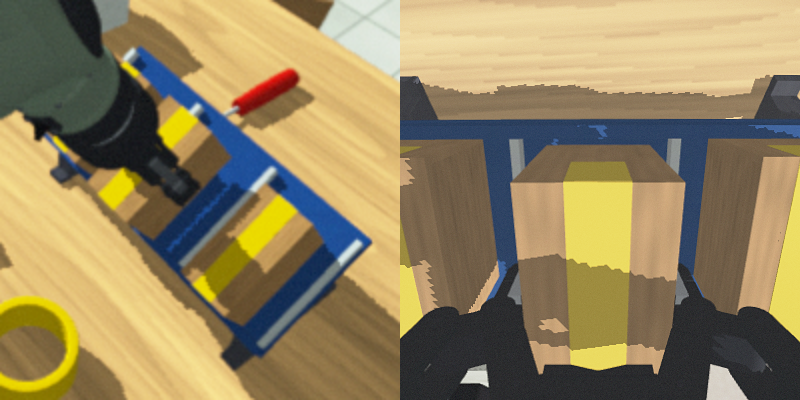

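The lift shows a clear 5.9 N, or 0.60 kg, so the middle carton is the packed one. It hangs free in the fingers, and its -x face spans crop rows 145–182. Next I'll check from that face whether the carton pivoted in the grip.

```bash
cat > tilt.py <<'E'
from h import *
def tilt(cm,pts,corners,tcp,R):
    CM["w"]=cm
    def P(v,c): # pivot at grasp point, carton axes in tool frame: x_c=-?; use carton frame = R*diag
        C=R@np.diag([1,-1,-1]) if (R[:,1]@np.array([0,1,0]))<0 else R@np.diag([-1,1,-1])
        g=tcp-19*R[:,2]
        loc=np.array([c[0]*55+v[1],c[1]*28,c[2]*76-50+v[2]])
        return g+C@(Ro.from_euler("y",v[0]).as_matrix()@loc)
    f=lambda v:np.concatenate([proj("w",P(v*np.array([.02,1,1]),c))[0]-p for c,p in zip(corners,pts)])
    s=least_squares(f,[0,0,0]); return s.x*np.array([.02,1,1]),s.fun
if __name__=="__main__":
    s=bot.get_state(); R=Ro.from_euler("xyz",s["orientation"]).as_matrix()
    C=R@np.diag([-1,1,-1]); print(C)
    pts=np.array([(230,182),(405,182),(257,145),(380,145)])
    print(tilt(imaging.camera_model("wrist"),pts,[(-1,-1,1),(-1,1,1),(-1,-1,0),(-1,1,0)],s["tcp_pos"],R))
E
python3 tilt.py
```

```text
[[ 0.85  0.06 -0.53]
 [-0.05  1.    0.03]
 [ 0.53  0.    0.85]]
(array([-0.01, -2.51,  3.43]), array([-1.28,  0.21,  4.67,  0.36,  9.45, -0.54, -9.39, -0.44]))
```

```bash
python3 - <<'E'
from h import *
b=base(r,0);u=up(r)
bot.movel(b+u*190,max_speed=120)
bot.move_ptp([t[0],t[1],210],rpy(tool_R(t[2],0))); bot.dwell(.3)
bot.movel([t[0],t[1],130],max_speed=100); bot.dwell(.4)
s=bot.get_state(); print(s["t"],s["tcp_pos"],s["orientation"],s["contact_force"],s["wrist_torque"],s["opening"])
a=imaging.capture("side"); w=imaging.capture("wrist")
# overlay of ideal carton in side view
R=tool_R(t[2],0)@np.diag([-1,1,-1]); bs=s["tcp_pos"]-[0,0,31]
for n,im in(("side",a),):
    for h in(0,76): cv2.polylines(im,[np.int32(proj(n,[bs+R@np.array([x*55,y*28,h]) for x,y in((-1,-1),(1,-1),(1,1),(-1,1))]))],True,(0,255,0),1)
cv2.imwrite("pics/tr1.png",np.hstack([cv2.resize(a[60:240,150:330],(400,400)),w[:,120:520]]))
c=imaging.capture("scene"); cv2.imwrite("pics/tr1c.png",c)
E
```

```text
13.3167 [524.29 322.9  130.28] [3.14 0.   2.96] [-1.05 -0.07 -7.02] [-0.03 -0.01 -0.05] 0.6531148689820738
```

View pics/tr1.png

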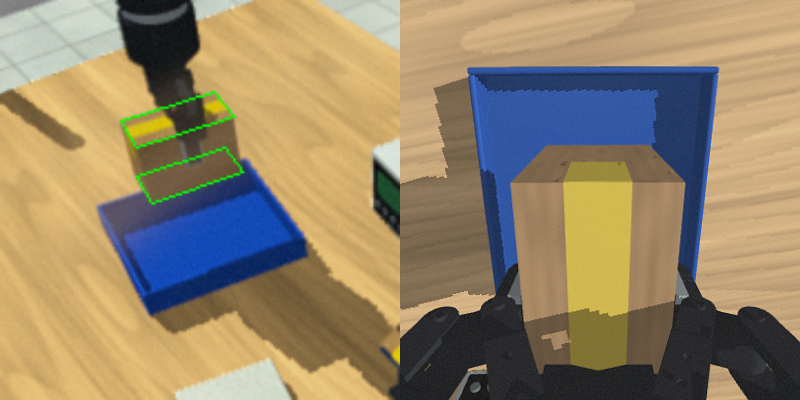

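The side view shows the carton level, with its edges on the predicted outline and over the tray's centre. The wrist view shows it square to the tray walls. Now I'll lower it gently.

```bash
python3 - <<'E'
from h import *
bot.movel([t[0],t[1],48],max_speed=60); bot.dwell(.3)
h=bot.movel([t[0],t[1],30],max_speed=10,threshold=4); s=bot.get_state(); print(h,s["tcp_pos"],s["contact_force"],s["t"])
bot.grip(1.0); bot.dwell(.3)
bot.movel([t[0],t[1],170],max_speed=100); bot.move_ptp([400,150,300],rpy(tool_R(0,0))); bot.dwell(.3)
s=bot.get_state(); print(s["contact_force"],s["t"])
a=imaging.capture("side"); c=imaging.capture("scene"); cv2.imwrite("pics/fin_s.png",a); 
R=pose(t); bs=np.array([t[0],t[1],5])
for n,im in(("side",a),("scene",c)):
    for h in(0,76): cv2.polylines(im,[np.int32(proj(n,[bs+R@np.array([x*55,y*28,h]) for x,y in((-1,-1),(1,-1),(1,1),(-1,1))]))],True,(0,255,0),1)
    overlay(im,n,r,None,f"fin_{n}.png")
A=cv2.imread("pics/fin_side.png")[110:350,180:500]; B=cv2.imread("pics/fin_scene.png")[130:310,160:460]
cv2.imwrite("pics/fin.png",np.hstack([cv2.resize(A,(400,300)),cv2.resize(B,(400,240)).__array__() if 0 else cv2.copyMakeBorder(cv2.resize(B,(400,240)),0,60,0,0,cv2.BORDER_CONSTANT)]))
E
```

```text
True [524.12 322.83  35.52] [-0.52 -1.41  6.46] 16.4667
[ 0.07 -0.36  0.51] 19.975
```

View pics/fin.png

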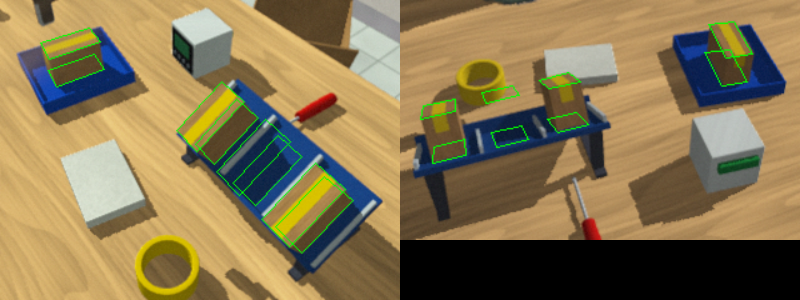

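The carton stands flat on the tray floor at (75,60) in the left crop. The two empty cartons are still in their bays, and the other things have not moved.

```bash
python3 -c "
from bench import bot
print(bot.sign_off())"
```

```text
the job is handed in; nothing more can be done
None
```

I handed the job in: the middle carton is the packed one (lifting it read about 6–7 N, roughly 0.6–0.7 kg) and it now stands flat in the blue tray, with the two outer cartons never touched in their bays and the other things left alone.

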